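# Sweep the cover nuts into the parts pan

### The job

Sweep the three loose knurled nuts across the bench into the open-mouthed parts pan with your closed fingers, until each lies wholly inside it. Only push them gently along the bench, never pinch or lift them, and leave the connector, dust cap, spray can and orange module standing where they are.

Things in the scene. Friction and masses are not known exactly. Their poses are not given: they have to be found in the camera images.
- pan: Parts pan fixed to the bench: three aluminium walls (4 mm thick, 20 mm high, a small screw tab outside each side), open on the fourth side, the mouth. Origin: middle of the mouth at bench height; x points into the pan (away from the robot, within 0.3 rad), y left, z up. Inside 180 mm wide (y -90 to 90), 85 mm deep (x 0 to 85). No sill: its floor is level with the bench.
- nut0: Loose round knurled steel nut, one of three alike: 28 mm diameter, 14 mm high, about 50 g, with a dark bore in its top, lying flat on the bench 60 to 130 mm in front of the pan's mouth; this is the left-hand one, seen looking into the pan. Origin: centre of its underside.
- nut1: Loose round knurled steel nut, one of three alike: 28 mm diameter, 14 mm high, about 50 g, with a dark bore in its top, lying flat on the bench 60 to 130 mm in front of the pan's mouth; this is the middle one, seen looking into the pan. Origin: centre of its underside.
- nut2: Loose round knurled steel nut, one of three alike: 28 mm diameter, 14 mm high, about 50 g, with a dark bore in its top, lying flat on the bench 60 to 130 mm in front of the pan's mouth; this is the right-hand one, seen looking into the pan. Origin: centre of its underside.
- connector: Bystander: upright round metal connector, 30 mm diameter, 40 mm high, stepped, loose, standing among the nuts. Origin: centre of its underside.
- dust_cap: Bystander: black plastic dust cap, 32 mm diameter, 34 mm high, loose, standing among the nuts. Origin: centre of its underside.
- spray_can: Bystander: upright spray can, 52 mm diameter, 150 mm high, loose, beside the pan. Origin: centre of its underside.
- module: Bystander: orange box-shaped memory module, 50 x 60 x 40 mm high, loose, beside the pan. Origin: centre of its underside.

How it is judged:
By the outcome, as a careful person would: the job done as asked, in the order asked, and still so for the second after the job is handed in, with the robot touching nothing.
It also fails if it takes over 64 s, if anything falls off the work surface, if the arm or the gripper's body presses on something with over 40 N, if the wrist force passes 120 N, or if a joint passes its speed limit or range.

### The arm

A 6-joint arm with a two-finger parallel gripper is mounted at the origin on the work surface. World frame = base frame: x ahead of the robot, y to its left, z up, the work surface at z = 0. Lengths are in m, angles in rad, forces in N, time in s.
With the tool pointing down it reaches from about 0.35 to 0.85 m from the base axis. Payload 8.1 kg.
Tool frame: the origin (TCP) lies between the finger pads; the fingertips stand 17 mm ahead of it and the grasp point (between the pads) lies 2 mm behind it; z points along the fingers, y is the direction in which the jaws open and shut (so a half turn about z gives the same grasp; the last joint's range is limited). The gripper opens to 85 mm and grips with 20 to 120 N. Pads are 22 mm wide; open, the fingers measure 114 mm over their backs; the gripper's body (76 mm by 85 mm) begins 54 mm behind the grasp point. The pads swing forward as they close: fully open they stand 13 mm farther back than shut.
Start: joints at [1.219, 0.13, 1.488, -0, 1.523, -0.085], TCP at [0.158, 0.579, 0.248] pointing down, gripper open.
Joint ranges: [-2.96, 2.96], [-0.89, 2.26], [0.02, 2.5], [-1.34, 4.48], [0, 2.73], [-2.66, 2.66]. Speed limits (rad/s): [2.39, 2.39, 2.79, 3.14, 3.14, 3.14].

### API

Orientations are given as a unit quaternion [w, x, y, z].
In Python, from plant import r gives the robot as it stands.
- The arm moves only by the tool play_rows, never from a script. Its argument "increments" is a list of rows, each a list of 7 numbers: the shift along the tool's x, y, z in mm, then the turn, a rotation vector about the tool's x, y, z in degrees, then the opening, from 0 (shut) to 1 (fully open). In form: [[dx, dy, dz, wx, wy, wz, claw], ...]. A call has exactly 5 rows; each row is the pose to reach, as a shift and turn from the pose commanded when the call began, along the tool's axes at that moment; what a row does not reach only later rows make up. A row lasts 1/8 s, in which the tool goes at most 62.5 mm and 10.7 degrees, less where a joint would pass 70% of its speed; a pose out of reach is approached as far as the arm can. A call with a gripper value outside its range is refused whole. The fingers move at their own pace and stop on an object; the grip force is fixed at half the most. Time passes only in rows, so rows that repeat a pose let the fingers close, or fill a call up. It gives the time, the measured TCP pose, the force and the opening at its end, in the units of the state.
- r.get_obs(): the state, without advancing time (a new reading comes with each control period).
- r.camera(name): name is "scene" or "side" or "wrist"; returns (picture, depth): 420x560x3 uint8, red, green, blue; 420x560 float32, m along the optical axis (not along the pixel's ray), 0 where there is no reading.
- r.camera_info(name): a dict with "fovy" (degrees; the focal length in pixels is half the picture's height over the tangent of half this angle, whatever the lens; pixels are square), "cx", "cy" (the principal point, pixels), "world_to_cam" (4x4, takes a point from world to camera coordinates). Camera axes: x right, y up, looking along -z (the intrinsics and any distortion apply to the point x, -y, -z); pixel columns grow to the right and rows downward; lengths in m; the calibration is good to about 2 mm. A picture is of the moment at which its call begins: read the wrist's pose just before it. camera_info takes no time and is no camera call; for the wrist camera it gives the pose at the moment of the call.
- r.sign_off(): hands the job in, once; it reports no verdict.
Trained networks look in the newest picture that a camera, given by its name, has taken for a name from the list of things; names that differ only in an ending like _2 or _b are one class to them, and where a whole thing is asked for, a point or a joint stands for the part that bears it (a point fixed in the world has none). Each returns a list of dicts, best first, with "conf" (0 to 1); they miss things now and then, are a little off and sometimes report something else, mostly with a low value. They report only what shows in the picture. A call takes as long as a camera call.
- r.cut_out(camera, name): "pixels" (420x560 bool, what is visible of it) and "xy" ([column, row] in pixels, amid what is visible of it).
- r.landmark_of(camera, name): "xy" ([column, row] in pixels: a listed point, or the origin of a listed thing).
The state is a dict: "time": time; "q": joint angles; "dq": joint speeds; "effort": joint torques, N m; "ee_pos": TCP position; "orientation": TCP orientation; "wrist_force": force on the tool from outside, world axes, zero at the start; "moment": the same for the moment, N m; "grip_width": opening from 0.0 (shut) to 1.0 (fully open).
Only numpy, scipy, OpenCV 4.12 (cv2) and the standard library are available. Lean on these libraries where they do the work, as an engineer would, in place of code of your own. Each camera call takes 0.05 s, during which the arm holds its last target. There are 200 camera calls.

## Working session

There is one attempt and no reset: what is moved stays moved. The work goes in short steps, Python scripts to look and compute and a tool call to move; the robot and the scene stay as the last step left them, time stands still between calls to the robot, and variables do not carry over. Pictures are saved under pics/ and viewed, about 8 in all and at most 12, crops included, and the job is handed in when it is done.

Besides the shell and the picture viewer there is one more tool, called as name(argument=value, ...), one argument or row to a line, values as JSON. play_rows: Moves the arm, as the interface text tells. Its arguments: {"type":"object","properties":{"increments":{"type":"array"}},"required":["increments"]}

```bash
mkdir -p pics; cat > h.py <<'E'
import numpy as np,cv2
from plant import r
def ray(info,uv):
    f=210/np.tan(np.radians(info["fovy"])/2)
    return np.array([(uv[0]-info["cx"])/f,-(uv[1]-info["cy"])/f,-1.0])
def unproj(info,uv,depth=None,z=None):
    T=np.linalg.inv(np.array(info["world_to_cam"]));d=ray(info,uv)
    if depth is not None: return T[:3,:3]@(d*depth)+T[:3,3]
    w=T[:3,:3]@d; return T[:3,3]+w*(z-T[2,3])/w[2]
E
python3 - <<'E'
from h import *
o=r.get_obs();print(o['time'],o['ee_pos'],o['orientation'])
for c in("scene","side"):
    i=r.camera_info(c);print(c,{k:v for k,v in i.items() if k!="world_to_cam"})
    p,d=r.camera(c);cv2.imwrite(f"pics/{c}0.png",p[:,:,::-1])
    for n,h in(("nut0",.014),("nut1",.014),("nut2",.014),("connector",.04),("dust_cap",.034),("spray_can",.15),("module",.04),("pan",0)):
        for k in r.landmark_of(c,n)[:3]:
            print(n,"lm",round(k["conf"],2),np.round(k["xy"],0),np.round(unproj(i,k["xy"],z=0),3))
        for k in r.cut_out(c,n)[:3]:
            m=k["pixels"]&(d>0);ys,xs=np.nonzero(m)
            P=np.array([unproj(i,(x,y),depth=d[y,x]) for x,y in zip(xs,ys)])
            if len(P): print(n,"cut",round(k["conf"],2),len(P),np.round(k["xy"],0),"lo",np.round(np.percentile(P,3,0),3),"hi",np.round(np.percentile(P,97,0),3))
E
```

```text
0.0 [0.15795003 0.57828898 0.24722779] [-2.08781798e-04  1.32980848e-01  9.91118163e-01 -9.15515292e-04]
scene {'fovy': 44.400196211706536, 'cx': 275.8007317603024, 'cy': 209.88264870222375}
nut0 lm 0.57 [263. 194.] [ 0.543 -0.015 -0.   ]
nut0 lm 0.52 [295. 205.] [0.557 0.064 0.   ]
nut0 lm 0.44 [224. 177.] [ 0.514 -0.12   0.   ]
nut0 cut 0.63 210 [241. 170.] lo [ 0.478 -0.098  0.003] hi [ 0.509 -0.068  0.037]
nut0 cut 0.51 111 [221. 176.] lo [ 0.503 -0.128  0.002] hi [ 0.529 -0.105  0.017]
nut0 cut 0.47 137 [294. 202.] lo [0.548 0.047 0.003] hi [0.574 0.071 0.018]
nut1 lm 0.57 [263. 194.] [ 0.543 -0.015 -0.   ]
nut1 lm 0.52 [295. 205.] [0.557 0.064 0.   ]
nut1 lm 0.44 [224. 177.] [ 0.514 -0.12   0.   ]
nut1 cut 0.63 210 [241. 170.] lo [ 0.478 -0.098  0.003] hi [ 0.509 -0.068  0.037]
nut1 cut 0.51 111 [221. 176.] lo [ 0.503 -0.128  0.002] hi [ 0.529 -0.105  0.017]
nut1 cut 0.47 137 [294. 202.] lo [0.548 0.047 0.003] hi [0.574 0.071 0.018]
nut2 lm 0.57 [263. 194.] [ 0.543 -0.015 -0.   ]
nut2 lm 0.52 [295. 205.] [0.557 0.064 0.   ]
nut2 lm 0.44 [224. 177.] [ 0.514 -0.12   0.   ]
nut2 c
[... 1995 characters left out ...]
0.34 [375. 361.] [ 0.648 -0.248  0.   ]
connector cut 0.61 493 [207. 240.] lo [0.495 0.021 0.001] hi [0.524 0.061 0.042]
dust_cap lm 0.76 [225. 310.] [ 0.491 -0.084  0.   ]
dust_cap cut 0.93 507 [223. 304.] lo [ 0.478 -0.098  0.004] hi [ 0.506 -0.074  0.036]
spray_can lm 0.64 [375. 361.] [ 0.648 -0.248  0.   ]
spray_can cut 0.63 3774 [385. 328.] lo [ 0.621 -0.273  0.009] hi [ 0.663 -0.231  0.151]
module lm 0.66 [294. 174.] [0.72  0.145 0.   ]
module lm 0.17 [377. 360.] [ 0.652 -0.248  0.   ]
module cut 0.69 979 [294. 166.] lo [0.685 0.103 0.004] hi [0.742 0.165 0.043]
pan lm 0.89 [304. 259.] [ 0.641 -0.047  0.   ]
pan cut 0.72 5923 [330. 254.] lo [ 0.638 -0.158  0.   ] hi [0.736 0.04  0.021]
```

```bash
python3 - <<'E'
from h import *
a=cv2.imread("pics/scene0.png")[130:310,120:360];b=cv2.imread("pics/side0.png")[130:380,170:420]
cv2.imwrite("pics/a.png",np.vstack([cv2.resize(a,(400,300)),cv2.resize(b,(400,300))][:2]) if 0 else np.hstack([cv2.resize(a,(400,300)),cv2.resize(b,(300,300))]))
# pan walls: points with z 15-25mm in region
for c in("side","scene"):
    i=r.camera_info(c);p,d=r.camera(c)
    ys,xs=np.nonzero(d>0);P=np.array([unproj(i,(x,y),depth=d[y,x]) for x,y in zip(xs,ys)])
    k=(P[:,2]>.017)&(P[:,2]<.024)&(P[:,0]>.6)&(P[:,0]<.78)&(P[:,1]>-.2)&(P[:,1]<.09)
    Q=(P[k,:2]*1000).astype(np.float32);im=np.zeros((180,290),np.uint8)
    im[(Q[:,0]-600).astype(int),(Q[:,1]+200).astype(int)]=255
    rect=cv2.minAreaRect(Q);print(c,len(Q),rect,np.round(cv2.boxPoints(rect)))
    cv2.imwrite(f"pics/pan_{c}.png",cv2.resize(im,None,fx=2,fy=2,interpolation=0))
    for n,lo,hi,reg in(("conn",.036,.044,(.47,.55,0,.09)),("cap",.03,.038,(.45,.53,-.12,-.04)),("n0",.011,.017,(.53,.6,.04,.1)),("n1",.011,.017,(.52,.58,-.045,.01)),("n2",.011,.017,(.49,.54,-.14,-.1))):
        k=(P[:,2]>lo)&(P[:,2]<hi)&(P[:,0]>reg[0])&(P[:,0]<reg[1])&(P[:,1]>reg[2])&(P[:,1]<reg[3])
        if k.sum()>4:print(n,k.sum(),np.round(P[k].mean(0),4),np.round(P[k].min(0),3),np.round(P[k].max(0),3))
E
```

```text
side 635 ((686.0776977539062, -54.45525360107422), (191.67074584960938, 90.11592864990234), 79.9096450805664) [[ 625. -141.]
 [ 714. -157.]
 [ 747.   32.]
 [ 659.   48.]]
conn 162 [0.5091 0.0348 0.0404] [0.497 0.024 0.036] [0.521 0.05  0.043]
cap 189 [ 0.4927 -0.0837  0.0339] [ 0.481 -0.097  0.03 ] [ 0.506 -0.07   0.037]
n0 178 [0.5595 0.0586 0.0143] [0.546 0.045 0.011] [0.574 0.075 0.017]
n1 224 [ 0.5423 -0.0208  0.0143] [ 0.529 -0.035  0.011] [ 0.557 -0.005  0.017]
n2 279 [ 0.5139 -0.1169  0.0145] [ 0.5   -0.13   0.011] [ 0.528 -0.101  0.017]
scene 355 ((686.5264892578125, -56.03279113769531), (188.89776611328125, 90.73604583740234), 80.49722290039062) [[ 626. -142.]
 [ 716. -157.]
 [ 747.   30.]
 [ 657.   45.]]
conn 74 [0.51   0.0351 0.0404] [0.498 0.023 0.036] [0.523 0.046 0.043]
cap 73 [ 0.4947 -0.0833  0.034 ] [ 0.481 -0.097  0.03 ] [ 0.51  -0.07   0.038]
n0 93 [0.5608 0.0587 0.0144] [0.545 0.045 0.011] [0.573 0.072 0.017]
n1 86 [ 0.5437 -0.0204  0.0145] [ 0.528 -0.034  0.011] [ 0.56  -0.006  0.017]
n2 89 [ 0.5149 -0.1175  0.0145] [ 0.499 -0.132  0.011] [ 0.53  -0.104  0.017]
```

View pics/a.png

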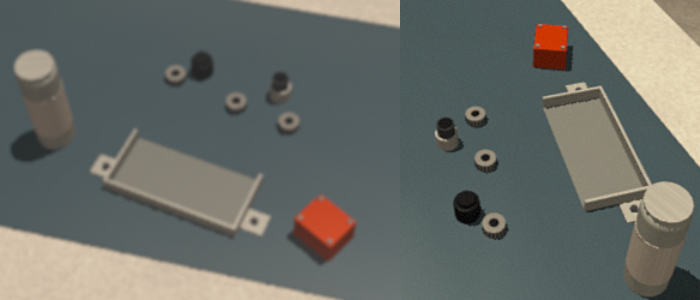

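View pics/pan_side.png

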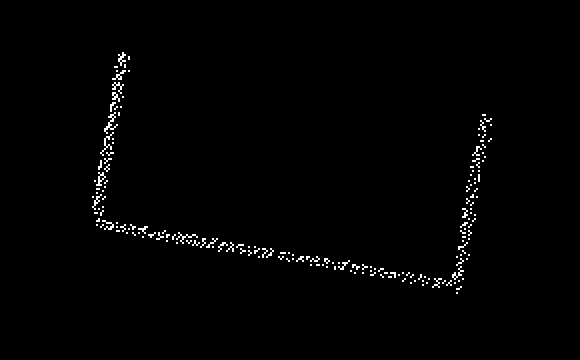

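The scene view shows the three nuts, the connector beside the left nut and the cap beside the right one. The pan opens towards the robot, yawed about -10°, and all of it agrees with the measurements. I'll push each nut separately, using the finger-back face along tool y.

```bash
cat >> h.py <<'E'
from scipy.spatial.transform import Rotation as R
PO=np.array([.642,-.048]);A=np.radians(-9.9)
PX=np.array([np.cos(A),np.sin(A)]);PY=np.array([-PX[1],PX[0]])
def topan(p): return np.array([(p[:2]-PO)@PX,(p[:2]-PO)@PY])*1000
def toworld(q): return PO+(q[0]*PX+q[1]*PY)/1000
def go(xy,z,h):
    "tool-frame increment to TCP xy,z, jaw axis y at world heading h deg, pointing down"
    o=r.get_obs();q=o['orientation'];R0=R.from_quat([q[1],q[2],q[3],q[0]])
    h=np.radians(h);y=np.array([np.cos(h),np.sin(h),0]);zz=np.array([0,0,-1.]);x=np.cross(y,zz)
    R1=R.from_matrix(np.c_[x,y,zz])
    print("t",round(o['time'],2),"tcp",np.round(o['ee_pos'],4),"pan",np.round(topan(o['ee_pos']),1),"inc",np.round(R0.inv().apply(np.r_[xy,z]-o['ee_pos'])*1000,1),np.round(np.degrees((R0.inv()*R1).as_rotvec()),1),"F",np.round(o['wrist_force'],1))
def push(nut,goal):
    "start point (world) and heading to push nut->goal (pan mm)"
    n=topan(np.array(nut));d=np.array(goal)-n;u=d/np.linalg.norm(d);h=np.degrees(A+np.arctan2(u[1],u[0]))
    s=n-u*42;print("nut pan",n.round(1),"start",s.round(1),"heading",round(h,1),"dist to go",np.linalg.norm(d).round(1)+42-28.5)
    return toworld(s),h
def nuts():
    for c in("side","scene"):
        i=r.camera_info(c);p,d=r.camera(c)
        ys,xs=np.nonzero(d>0);T=np.linalg.inv(i["world_to_cam"]);f=210/np.tan(np.radians(i["fovy"])/2)
        P=(np.c_[(xs-i["cx"])/f,-(ys-i["cy"])/f,-np.ones(len(xs))]*d[ys,xs,None])@T[:3,:3].T+T[:3,3]
        for k in r.cut_out(c,"nut0"):
            Q=P[k["pixels"][ys,xs]];Q=Q[(Q[:,2]>.009)&(Q[:,2]<.019)]
            if len(Q)>20:
                m=(Q.min(0)+Q.max(0))/2;print(c,round(k["conf"],2),len(Q),"world",m.round(4),"pan",topan(m).round(1),"size",np.ptp(Q,0).round(3))
E
python3 - <<'E'
from h import *
for n,g in(((.560,.0586),(45,50)),((.543,-.0206),(45,0)),((.5145,-.1172),(45,-50))):
    s,h=push(n,g);go(s,.1,h)
E
```

```text
nut pan [-99.1  90.9] start [-139.5  102.4] heading -25.8 dist to go 163.3
t 1.8 tcp [0.1582 0.5788 0.2483] pan [-584.4  534.3] inc [-483.5 -388.2  148.3] [  0.    0.  100.5] F [0.4 0.  0.5]
nut pan [-102.2   10. ] start [-144.1   12.8] heading -13.8 dist to go 161.1
t 1.8 tcp [0.1582 0.5788 0.2483] pan [-584.4  534.3] inc [-487.3 -477.8  148.3] [ 0.   0.  88.5] F [0.4 0.  0.5]
nut pan [-113.7  -90.1] start [-154.4 -100.4] heading 4.3 dist to go 177.2
t 1.8 tcp [0.1582 0.5788 0.2483] pan [-584.4  534.3] inc [-487.6 -591.5  148.3] [-0.   0.  70.4] F [0.4 0.  0.5]
```

play_rows(
  increments=[
    [-48,-39,0,0,0,10,0],
    [-96,-78,0,0,0,20,0],
    [-145,-116,0,0,0,30,0],
    [-193,-155,0,0,0,40,0],
    [-242,-194,0,0,0,50,0],
  ],
)

```text
time: 2.42
ee_pos: [0.3412, 0.3263, 0.2485]
orientation: [0.0, 0.542, 0.841, 0.0]
wrist_force: [0.3, 0.7, -0.2]
grip_width: 0.002
```

```bash
python3 - <<'E'
from h import *
s,h=push((.560,.0586),(45,50));go(s,.1,h)
E
```

```text
nut pan [-99.1  90.9] start [-139.5  102.4] heading -25.8 dist to go 163.3
t 2.42 tcp [0.3412 0.3263 0.2485] pan [-360.7  317. ] inc [-302.    61.5  148.5] [ 0.  -0.  50.2] F [ 0.3  0.7 -0.2]
```

play_rows(
  increments=[
    [-55,11,20,0,0,10,0],
    [-115,23,60,0,0,20,0],
    [-175,36,100,0,0,30,0],
    [-235,48,130,0,0,40,0],
    [-293,60,148,0,0,50,0],
  ],
)

```text
time: 3.05
ee_pos: [0.5033, 0.105, 0.108]
orientation: [-0.0, 0.846, 0.533, -0.0]
wrist_force: [0.6, 0.2, 0.7]
grip_width: 0.003
```

```bash
python3 - <<'E'
from h import *
s,h=push((.560,.0586),(45,50))
i=r.camera_info("wrist");p,d=r.camera("wrist");cv2.imwrite("pics/w1.png",p[:,:,::-1])
go(s,.022,h)
for c in("wrist",):
    for k in r.landmark_of(c,"nut0"): w=unproj(i,k["xy"],z=0);print(k["conf"],k["xy"],w.round(4),topan(w).round(1))
E
```

```text
nut pan [-99.1  90.9] start [-139.5  102.4] heading -25.8 dist to go 163.3
t 3.1 tcp [0.5053 0.0992 0.1055] pan [-159.9  121.5] inc [-12.3  24.9  83.6] [ 0.   0.2 -0.5] F [-2.9 -6.7 -1. ]
0.88 [397.4, 331.6] [ 0.5422 -0.0207 -0.    ] [-103.1    9.8]
0.61 [380.4, 238.7] [0.5577 0.0579 0.    ] [-101.3   89.8]
```

View pics/w1.png

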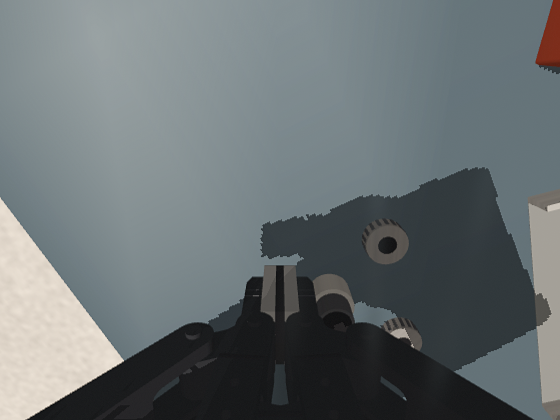

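play_rows(
  increments=[
    [-6,12,0,0,0,0,0],
    [-8,19,20,0,0,0,0],
    [-8,19,45,0,0,0,0],
    [-8,19,55,0,0,0,0],
    [-8,19,55,0,0,0,0],
  ],
)

```text
time: 3.78
ee_pos: [0.5163, 0.0917, 0.0543]
orientation: [-0.0, 0.844, 0.536, -0.0]
wrist_force: [0.1, -0.1, 0.5]
grip_width: -0.002
```

```bash
python3 - <<'E'
from h import *
s,h=push((.559,.0584),(45,50))
go(s,.022,h)
E
```

```text
nut pan [-100.1   90.5] start [-140.5  101.9] heading -25.5 dist to go 164.1
t 3.77 tcp [0.5163 0.0917 0.0543] pan [-147.8  116. ] inc [-11.7  10.8  32.3] [-0.   0.   0.3] F [ 0.1 -0.1  0.5]
```

play_rows(
  increments=[
    [-12,8,15,0,0,0,0],
    [-12,11,25,0,0,0,0],
    [-12,11,32,0,0,0,0],
    [-12,17,32,0,0,0,0],
    [-12,23,32,0,0,0,0],
  ],
)

```text
time: 4.4
ee_pos: [0.533, 0.0704, 0.0225]
orientation: [0.0, 0.845, 0.535, 0.0]
wrist_force: [-0.8, 0.2, 0.4]
grip_width: -0.003
```

```bash
python3 - <<'E'
from h import *
s,h=push((.559,.0584),(45,50))
go(s,.022,h);nuts();go(s,.022,h)
E
```

```text
nut pan [-100.1   90.5] start [-140.5  101.9] heading -25.5 dist to go 164.1
t 4.4 tcp [0.533  0.0704 0.0225] pan [-127.7   97.9] inc [  0.4 -13.4   0.5] [ 0.  -0.   0.2] F [-0.8  0.2  0.4]
side 0.86 291 world [ 0.5137 -0.1164  0.0138] pan [-114.6  -89.4] size [0.027 0.029 0.01 ]
side 0.62 198 world [0.5603 0.0595 0.0131] pan [-99.   91.8] size [0.028 0.03  0.008]
scene 0.55 114 world [0.5607 0.0583 0.014 ] pan [-98.4  90.8] size [0.03  0.027 0.009]
scene 0.47 104 world [ 0.5426 -0.0207  0.0141] pan [-102.6    9.8] size [0.032 0.027 0.01 ]
scene 0.41 104 world [ 0.5144 -0.1177  0.0139] pan [-113.7  -90.6] size [0.03  0.028 0.01 ]
t 4.6 tcp [0.5328 0.0705 0.0226] pan [-127.9   97.9] inc [  0.4 -13.2   0.6] [ 0.  -0.   0.2] F [-0.5  0.5  0.4]
```

play_rows(
  increments=[
    [0,6,0,0,0,0,0],
    [0,13,0,0,0,0,0],
    [0,20,0,0,0,0,0],
    [0,27,0,0,0,0,0],
    [0,34,0,0,0,0,0],
  ],
)

```text
time: 5.22
ee_pos: [0.5636, 0.0557, 0.0222]
orientation: [-0.0, 0.845, 0.535, -0.0]
wrist_force: [-0.2, 0.6, 0.8]
grip_width: 0.004
```

```bash
python3 - <<'E'
from h import *
nuts();go((.533,.0704),.022,-25.5)
E
```

```text
side 0.7 190 world [0.5873 0.0452 0.0137] pan [-69.9  82.4] size [0.028 0.028 0.009]
side 0.6 300 world [ 0.5142 -0.1161  0.0135] pan [-114.2  -89.1] size [0.029 0.031 0.009]
side 0.55 106 world [0.7034 0.1138 0.014 ] pan [ 32.7 170. ] size [0.044 0.025 0.01 ]
scene 0.59 108 world [0.5885 0.0456 0.0144] pan [-68.8  83. ] size [0.03  0.028 0.009]
scene 0.53 112 world [ 0.544 -0.02   0.014] pan [-101.4   10.8] size [0.03  0.029 0.01 ]
scene 0.41 98 world [ 0.5159 -0.1176  0.014 ] pan [-112.3  -90.3] size [0.03  0.028 0.009]
t 5.42 tcp [0.5632 0.0558 0.0222] pan [-95.5  88.8] inc [  0.2 -33.5   0.2] [-0.   0.   0.2] F [-0.   0.  -0.1]
```

play_rows(
  increments=[
    [2,7,0,0,0,0,0],
    [2,15,0,0,0,0,0],
    [2,23,0,0,0,0,0],
    [2,31,0,0,0,0,0],
    [2,38,0,0,0,0,0],
  ],
)

```text
time: 6.05
ee_pos: [0.5989, 0.0412, 0.0222]
orientation: [0.0, 0.845, 0.535, -0.0]
wrist_force: [-0.2, 0.4, 0.8]
grip_width: -0.003
```

```bash
python3 - <<'E'
from h import *
nuts();go((.533,.0704),.022,-25.5)
E
```

```text
side 0.65 218 world [ 0.5427 -0.0204  0.0133] pan [-102.6   10.1] size [0.028 0.027 0.008]
side 0.58 172 world [0.6216 0.0297 0.0132] pan [-33.4  73.1] size [0.026 0.029 0.008]
side 0.55 294 world [ 0.5142 -0.1163  0.0136] pan [-114.1  -89.2] size [0.027 0.029 0.009]
scene 0.5 93 world [ 0.5434 -0.0196  0.0141] pan [-102.   11.] size [0.028 0.026 0.009]
t 6.25 tcp [0.5984 0.0414 0.0222] pan [-58.3  80.6] inc [ -1.8 -71.5   0.2] [-0.   0.   0.2] F [ 0.3 -0.1  0.2]
```

play_rows(
  increments=[
    [0,7,0,0,0,0,0],
    [0,15,0,0,0,0,0],
    [0,23,0,0,0,0,0],
    [0,31,0,0,0,0,0],
    [0,39,0,0,0,0,0],
  ],
)

```text
time: 6.88
ee_pos: [0.6342, 0.0245, 0.0223]
orientation: [0.0, 0.845, 0.535, 0.0]
wrist_force: [0.1, 0.3, -0.1]
grip_width: -0.0
```

play_rows(
  increments=[
    [0,8,0,0,0,0,0],
    [0,16,0,0,0,0,0],
    [0,24,0,0,0,0,0],
    [0,32,0,0,0,0,0],
    [0,39,0,0,0,0,0],
  ],
)

```text
time: 7.5
ee_pos: [0.6693, 0.008, 0.0222]
orientation: [0.0, 0.845, 0.535, 0.0]
wrist_force: [-0.8, 1.3, -0.1]
grip_width: 0.003
```

```bash
python3 - <<'E'
from h import *
nuts();go((.533,.0704),.022,-25.5)
E
```

```text
side 0.86 299 world [ 0.5142 -0.1165  0.0137] pan [-114.1  -89.5] size [0.028 0.03  0.009]
side 0.71 235 world [ 0.5423 -0.0201  0.0132] pan [-103.    10.4] size [0.027 0.028 0.008]
side 0.63 163 world [ 0.6915 -0.0038  0.0131] pan [41.2 52.1] size [0.027 0.027 0.008]
scene 0.66 128 world [ 0.6941 -0.004   0.014 ] pan [43.7 52.3] size [0.03  0.027 0.01 ]
t 7.7 tcp [0.6689 0.0081 0.0221] pan [16.8 59.9] inc [  -1.8 -149.4    0.2] [-0.   0.   0.2] F [ 0.4  0.2 -0.4]
```

play_rows(
  increments=[
    [0,-15,0,0,0,0,0],
    [0,-25,-20,0,0,-4,0],
    [0,-40,-60,0,0,-8,0],
    [0,-80,-70,0,0,-12,0],
    [0,-120,-70,0,0,-12,0],
  ],
)

```text
time: 8.32
ee_pos: [0.5604, 0.0599, 0.094]
orientation: [0.001, 0.784, 0.621, 0.001]
wrist_force: [-0.1, 1.0, -0.2]
grip_width: 0.004
```

```bash
python3 - <<'E'
from h import *
s,h=push((.543,-.0203),(45,0));go(s,.022,h)
E
```

```text
nut pan [-102.3   10.3] start [-144.2   13.2] heading -13.9 dist to go 161.1
t 8.32 tcp [0.5604 0.0599 0.094 ] pan [-98.9  92.3] inc [-81.7 -40.8  71.8] [ 0.2 -0.1  0.6] F [-0.1  1.  -0.2]
```

play_rows(
  increments=[
    [-40,-20,0,0,0,0,0],
    [-82,-41,5,0,0,0,0],
    [-82,-41,25,0,0,0,0],
    [-82,-41,45,0,0,0,0],
    [-82,-41,45,0,0,0,0],
  ],
)

```text
time: 8.95
ee_pos: [0.4998, -0.0107, 0.0458]
orientation: [-0.001, 0.784, 0.621, -0.001]
wrist_force: [0.5, -0.0, 0.3]
grip_width: 0.001
```

```bash
python3 - <<'E'
from h import *
s,h=push((.543,-.0203),(45,0));go(s,.022,h)
E
```

```text
nut pan [-102.3   10.3] start [-144.2   13.2] heading -13.9 dist to go 161.1
t 8.95 tcp [ 0.4998 -0.0107  0.0458] pan [-146.4   12.3] inc [ 1.   2.3 23.8] [-0.2  0.   0.6] F [ 0.5 -0.   0.3]
```

Position is good. Next I go down and push in stages.

play_rows(
  increments=[
    [1,2,12,0,0,1,0],
    [1,2,24,0,0,1,0],
    [1,10,24,0,0,1,0],
    [1,16,24,0,0,1,0],
    [1,22,24,0,0,1,0],
  ],
)

```text
time: 9.57
ee_pos: [0.5242, -0.0152, 0.0237]
orientation: [0.0, 0.79, 0.614, 0.0]
wrist_force: [-0.6, 0.3, -0.6]
grip_width: -0.004
```

play_rows(
  increments=[
    [0,7,0,0,0,0,0],
    [0,14,0,0,0,0,0],
    [0,21,0,0,0,0,0],
    [0,28,0,0,0,0,0],
    [0,35,0,0,0,0,0],
  ],
)

```text
time: 10.2
ee_pos: [0.5577, -0.0237, 0.0233]
orientation: [0.0, 0.79, 0.614, 0.0]
wrist_force: [-1.2, -0.3, 1.4]
grip_width: 0.001
```

```bash
python3 - <<'E'
from h import *
nuts();go((.533,.0704),.022,-13.9)
E
```

```text
side 0.74 273 world [ 0.5133 -0.1179  0.0134] pan [-114.8  -91. ] size [0.027 0.026 0.009]
side 0.67 197 world [ 0.5815 -0.03    0.0133] pan [-62.7   7.4] size [0.027 0.028 0.008]
side 0.29 114 world [0.7032 0.1134 0.014 ] pan [ 32.5 169.5] size [0.043 0.025 0.01 ]
scene 0.71 122 world [ 0.6942 -0.0035  0.014 ] pan [43.7 52.8] size [0.029 0.027 0.01 ]
scene 0.59 106 world [ 0.5146 -0.1178  0.0138] pan [-113.5  -90.7] size [0.029 0.029 0.009]
scene 0.56 115 world [ 0.5829 -0.0311  0.0141] pan [-61.2   6.5] size [0.031 0.028 0.009]
t 10.4 tcp [ 0.5572 -0.0237  0.0231] pan [-87.7   9.4] inc [ 85.2 -46.7   1.1] [-0.   0.  -0.4] F [-0.1 -1.  -0.2]
```

play_rows(
  increments=[
    [0,7,0,0,0,0,0],
    [0,14,0,0,0,0,0],
    [0,22,0,0,0,0,0],
    [0,30,0,0,0,0,0],
    [0,37,0,0,0,0,0],
  ],
)

```text
time: 11.02
ee_pos: [0.5936, -0.033, 0.0232]
orientation: [0.0, 0.79, 0.614, 0.0]
wrist_force: [-0.6, -0.4, 0.6]
grip_width: 0.002
```

```bash
python3 - <<'E'
from h import *
nuts();go((.533,.0704),.022,-13.9)
E
```

```text
side 0.81 178 world [ 0.6932 -0.0032  0.0134] pan [42.8 52.9] size [0.028 0.028 0.008]
side 0.81 217 world [ 0.617  -0.0389  0.0138] pan [-26.1   4.6] size [0.029 0.029 0.009]
side 0.78 290 world [ 0.5139 -0.1165  0.0137] pan [-114.4  -89.5] size [0.028 0.028 0.009]
side 0.5 81 world [ 0.4929 -0.0902  0.0139] pan [-139.6  -67.3] size [0.031 0.018 0.01 ]
scene 0.72 129 world [ 0.6942 -0.0042  0.0139] pan [43.9 52.1] size [0.029 0.027 0.01 ]
scene 0.55 114 world [ 0.6202 -0.04    0.0142] pan [-22.9   4.1] size [0.028 0.028 0.009]
scene 0.41 98 world [ 0.5153 -0.1176  0.0138] pan [-112.9  -90.3] size [0.029 0.028 0.009]
t 11.22 tcp [ 0.5931 -0.0328  0.0232] pan [-50.8   6.6] inc [ 85.2 -83.7   1.2] [-0.   0.  -0.4] F [ 0.7 -0.1  0.3]
```

play_rows(
  increments=[
    [0,7,0,0,0,0,0],
    [0,14,0,0,0,0,0],
    [0,21,0,0,0,0,0],
    [0,28,0,0,0,0,0],
    [0,35,0,0,0,0,0],
  ],
)

```text
time: 11.85
ee_pos: [0.6274, -0.0415, 0.0232]
orientation: [-0.0, 0.79, 0.614, -0.0]
wrist_force: [-0.9, 0.5, 0.5]
grip_width: 0.001
```

play_rows(
  increments=[
    [0,7,0,0,0,0,0],
    [0,14,0,0,0,0,0],
    [0,21,0,0,0,0,0],
    [0,28,0,0,0,0,0],
    [0,34,0,0,0,0,0],
  ],
)

```text
time: 12.48
ee_pos: [0.6603, -0.0499, 0.0233]
orientation: [0.0, 0.79, 0.614, 0.0]
wrist_force: [0.4, 0.1, 0.7]
grip_width: -0.002
```

play_rows(
  increments=[
    [0,-15,0,0,0,0,0],
    [0,-25,-20,0,0,-4,0],
    [0,-50,-60,0,0,-9,0],
    [0,-90,-70,0,0,-14,0],
    [0,-130,-70,0,0,-18,0],
  ],
)

```text
time: 13.1
ee_pos: [0.5344, -0.0177, 0.0951]
orientation: [0.001, 0.683, 0.731, 0.001]
wrist_force: [0.6, 0.5, 0.4]
grip_width: -0.0
```

```bash
python3 - <<'E'
from h import *
nuts()
s,h=push((.5145,-.1172),(45,-50));go(s,.022,h)
E
```

```text
side 0.9 296 world [ 0.5141 -0.1164  0.0133] pan [-114.3  -89.4] size [0.028 0.03  0.008]
side 0.84 211 world [ 0.6849 -0.0569  0.0131] pan [43.8 -1.4] size [0.028 0.027 0.008]
side 0.75 190 world [ 0.6936 -0.0036  0.0133] pan [43.2 52.6] size [0.028 0.028 0.008]
scene 0.46 131 world [ 0.6941 -0.0039  0.014 ] pan [43.7 52.4] size [0.03  0.027 0.009]
scene 0.43 129 world [ 0.6854 -0.057   0.0141] pan [44.3 -1.4] size [0.029 0.028 0.009]
scene 0.42 100 world [ 0.5137 -0.118   0.0141] pan [-114.4  -91.1] size [0.033 0.028 0.01 ]
scene 0.17 36 world [0.5181 0.0348 0.0141] pan [-136.3   60.3] size [0.013 0.029 0.01 ]
nut pan [-113.7  -90.1] start [-154.4 -100.4] heading 4.3 dist to go 177.2
t 13.3 tcp [ 0.5339 -0.0176  0.0935] pan [-111.7   11.3] inc [-98.5 -67.8  71.5] [ 0.   0.  -0.6] F [ 0.3 -0.1  0.7]
```

play_rows(
  increments=[
    [-50,-34,0,0,0,-0.6,0],
    [-98,-68,0,0,0,-0.6,0],
    [-99,-68,0,0,0,-0.6,0],
    [-99,-68,15,0,0,-0.6,0],
    [-99,-68,15,0,0,-0.6,0],
  ],
)

```text
time: 13.92
ee_pos: [0.4721, -0.1198, 0.0765]
orientation: [-0.001, 0.68, 0.733, -0.0]
wrist_force: [-0.2, -0.5, 0.2]
grip_width: 0.001
```

```bash
python3 - <<'E'
from h import *
s,h=push((.5145,-.1172),(45,-50));go(s,.022,h)
E
```

```text
nut pan [-113.7  -90.1] start [-154.4 -100.4] heading 4.3 dist to go 177.2
t 13.93 tcp [ 0.4721 -0.1198  0.0765] pan [-155.   -99.9] inc [-0.7  0.6 54.5] [-0.1 -0.1  0.1] F [-0.2 -0.5  0.2]
```

play_rows(
  increments=[
    [-1,0,18,0,0,0,0],
    [-1,0,36,0,0,0,0],
    [-1,0,54,0,0,0,0],
    [-1,6,54,0,0,0,0],
    [-1,13,54,0,0,0,0],
  ],
)

```text
time: 14.55
ee_pos: [0.4861, -0.121, 0.0244]
orientation: [0.0, 0.68, 0.733, 0.0]
wrist_force: [-0.2, -0.7, -0.2]
grip_width: 0.002
```

play_rows(
  increments=[
    [0,7,0,0,0,0,0],
    [0,14,0,0,0,0,0],
    [0,21,0,0,0,0,0],
    [0,28,0,0,0,0,0],
    [0,35,0,0,0,0,0],
  ],
)

```text
time: 15.18
ee_pos: [0.5209, -0.1184, 0.0245]
orientation: [0.0, 0.68, 0.733, -0.0]
wrist_force: [-2.0, -0.4, 4.3]
grip_width: 0.0
```

```bash
python3 - <<'E'
from h import *
nuts();go((.533,.0704),.022,4.3)
E
```

```text
side 0.61 168 world [ 0.5423 -0.1155  0.0134] pan [-86.6 -83.7] size [0.024 0.026 0.008]
side 0.57 190 world [ 0.6931 -0.0029  0.0134] pan [42.5 53.2] size [0.028 0.029 0.009]
scene 0.67 133 world [ 0.6947 -0.004   0.0139] pan [44.4 52.4] size [0.03  0.028 0.009]
scene 0.51 113 world [ 0.6872 -0.0559  0.0137] pan [45.9 -0. ] size [0.028 0.026 0.009]
scene 0.46 98 world [ 0.5434 -0.1137  0.014 ] pan [-85.8 -81.7] size [0.028 0.027 0.009]
t 15.38 tcp [ 0.521  -0.1184  0.0245] pan [-107.1  -90.2] inc [187.4  26.2   2.5] [0.1 0.  0. ] F [0.9 0.  2.8]
```

```bash
python3 - <<'E'
from h import *
a=r.camera("side")[0][260:360,190:310];b=r.camera("wrist")[0]
cv2.imwrite("pics/s2.png",np.hstack([cv2.resize(a,(440,366)),cv2.resize(b,(356,366))])[:,:,::-1])
print(r.get_obs()['wrist_force'],r.get_obs()['ee_pos'])
E
```

```text
[ 0.53578421 -0.17091999  2.16142847] [ 0.52078242 -0.11840317  0.02453188]
```

View pics/s2.png

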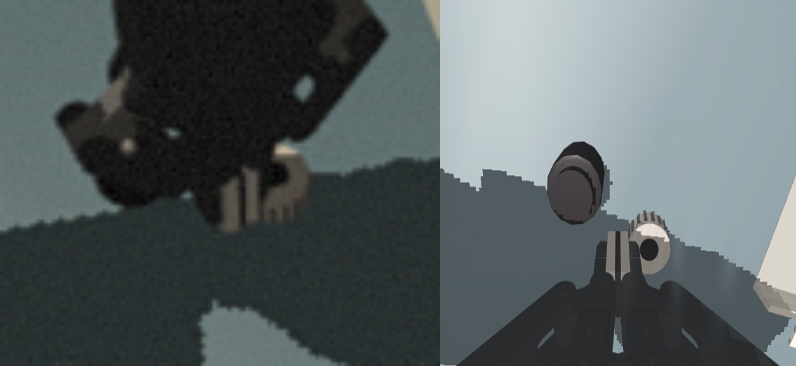

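The nut lies flat and the dust cap is clear. The contact sits slightly off-centre and a little high, so I'll back off, drop 2.5 mm, shift left and carry on.

play_rows(
  increments=[
    [0,-8,0,0,0,0,0],
    [4,-8,2.5,0,0,0,0],
    [4,-4,2.5,0,0,0,0],
    [4,2,2.5,0,0,0,0],
    [4,9,2.5,0,0,0,0],
  ],
)

```text
time: 16.1
ee_pos: [0.5297, -0.1136, 0.0218]
orientation: [0.0, 0.68, 0.733, 0.0]
wrist_force: [-0.4, 0.3, 0.4]
grip_width: 0.001
```

play_rows(
  increments=[
    [0,7,0,0,0,0,0],
    [0,14,0,0,0,0,0],
    [0,21,0,0,0,0,0],
    [0,28,0,0,0,0,0],
    [0,28,0,0,0,0,0],
  ],
)

```text
time: 16.73
ee_pos: [0.5576, -0.1115, 0.0219]
orientation: [0.0, 0.68, 0.733, 0.0]
wrist_force: [0.4, 0.4, 0.2]
grip_width: 0.005
```

```bash
python3 - <<'E'
from h import *
nuts();go((.533,.0704),.022,4.3)
E
```

```text
side 0.6 236 world [ 0.584  -0.1118  0.0136] pan [-46.2 -72.8] size [0.027 0.028 0.009]
side 0.58 221 world [ 0.6849 -0.0558  0.0132] pan [43.6 -0.3] size [0.029 0.03  0.008]
side 0.5 194 world [ 0.6928 -0.004   0.0133] pan [42.4 52.1] size [0.03  0.029 0.009]
side 0.34 74 world [0.508  0.0282 0.014 ] pan [-145.1   52. ] size [0.027 0.016 0.01 ]
scene 0.71 115 world [ 0.6868 -0.0565  0.014 ] pan [45.6 -0.7] size [0.028 0.028 0.01 ]
scene 0.67 112 world [ 0.5835 -0.1122  0.014 ] pan [-46.6 -73.3] size [0.032 0.028 0.009]
scene 0.58 118 world [ 0.6943 -0.0031  0.014 ] pan [43.8 53.2] size [0.03  0.026 0.01 ]
t 16.93 tcp [ 0.5568 -0.1115  0.0217] pan [-73.  -77.2] inc [183.2 -10.   -0.3] [-0. -0.  0.] F [-0.   0.7 -0.2]
```

play_rows(
  increments=[
    [-2,3,0,0,0,0,0],
    [-3,10,0,0,0,0,0],
    [-3,17,0,0,0,0,0],
    [-3,25,0,0,0,0,0],
    [-3,33,0,0,0,0,0],
  ],
)

```text
time: 17.55
ee_pos: [0.5908, -0.1119, 0.0217]
orientation: [0.0, 0.68, 0.733, 0.0]
wrist_force: [0.7, -0.8, 1.2]
grip_width: -0.004
```

```bash
python3 - <<'E'
from h import *
nuts();go((.533,.0704),.022,4.3)
E
```

```text
side 0.75 187 world [ 0.617  -0.1116  0.0134] pan [-13.7 -66.9] size [0.027 0.026 0.008]
side 0.46 33 world [ 0.6924 -0.0591  0.0127] pan [51.6 -2.2] size [0.015 0.024 0.007]
scene 0.7 131 world [ 0.6869 -0.0569  0.0143] pan [45.8 -1.1] size [0.029 0.029 0.009]
scene 0.68 126 world [ 0.6944 -0.0041  0.014 ] pan [44.  52.3] size [0.031 0.027 0.01 ]
scene 0.65 109 world [ 0.6174 -0.1101  0.0141] pan [-13.6 -65.4] size [0.028 0.027 0.01 ]
t 17.75 tcp [ 0.5903 -0.1119  0.0216] pan [-40.  -71.9] inc [186.1 -43.3  -0.4] [-0. -0.  0.] F [-0.   0.1 -0. ]
```

play_rows(
  increments=[
    [-1,6,0,0,0,0,0],
    [-1,12,0,0,0,0,0],
    [-1,18,0,0,0,0,0],
    [-1,24,0,0,0,0,0],
    [-1,30,0,0,0,0,0],
  ],
)

```text
time: 18.38
ee_pos: [0.6206, -0.1107, 0.0218]
orientation: [0.0, 0.68, 0.733, 0.0]
wrist_force: [-0.3, 0.6, 0.4]
grip_width: 0.002
```

play_rows(
  increments=[
    [0,6,0,0,0,0,0],
    [0,12,0,0,0,0,0],
    [0,18,0,0,0,0,0],
    [0,24,0,0,0,0,0],
    [0,30,0,0,0,0,0],
  ],
)

```text
time: 19.0
ee_pos: [0.6504, -0.1085, 0.0218]
orientation: [0.0, 0.68, 0.733, -0.0]
wrist_force: [-0.5, 0.3, 0.3]
grip_width: 0.003
```

play_rows(
  increments=[
    [0,-12,0,0,0,0,0],
    [0,-25,-15,0,0,0,0],
    [0,-40,-60,0,0,0,0],
    [0,-80,-110,0,0,0,0],
    [0,-110,-150,0,0,0,0],
  ],
)

```text
time: 19.62
ee_pos: [0.5385, -0.1169, 0.1732]
orientation: [0.0, 0.68, 0.733, 0.0]
wrist_force: [-0.6, 0.2, 0.1]
grip_width: -0.004
```

```bash
python3 - <<'E'
from h import *
nuts();go((.533,.0704),.022,4.3)
i=r.camera_info("side");p=r.camera("side")[0];q=r.camera("scene")[0]
for n in("connector","dust_cap","spray_can","module"):
    for k in r.landmark_of("side",n)[:1]: print(n,np.round(unproj(i,k["xy"],z=0),3))
cv2.imwrite("pics/f.png",np.hstack([cv2.resize(q[130:310,120:360],(400,300)),cv2.resize(p[130:380,170:420],(300,300))])[:,:,::-1])
E
```

```text
side 0.73 179 world [ 0.6922 -0.0036  0.0136] pan [41.8 52.4] size [0.026 0.03  0.009]
side 0.57 221 world [ 0.6856 -0.0559  0.0133] pan [44.3 -0.3] size [0.029 0.03  0.008]
scene 0.71 130 world [ 0.686  -0.0561  0.014 ] pan [44.7 -0.4] size [0.03  0.028 0.01 ]
scene 0.64 114 world [ 0.678  -0.1059  0.0141] pan [ 45.4 -50.8] size [0.028 0.027 0.01 ]
scene 0.48 120 world [ 0.6956 -0.0036  0.0142] pan [45.2 52.9] size [0.03  0.026 0.009]
t 19.82 tcp [ 0.5402 -0.1171  0.173 ] pan [-88.4 -85.6] inc [187.7   6.4 150.8] [ 0.1  0.1 -0. ] F [-0.1  0.2 -0.1]
connector [0.506 0.033 0.   ]
dust_cap [ 0.493 -0.082 -0.   ]
spray_can [ 0.648 -0.248  0.   ]
module [0.717 0.142 0.   ]
```

View pics/f.png

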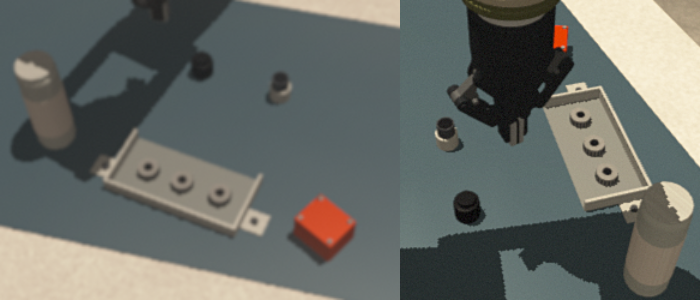

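All three nuts are inside the pan, the bystanders haven't moved and the gripper is clear, so I'm handing in.

```bash
python3 -c "
from plant import r
print(r.sign_off())"
```

```text
the job is handed in; nothing more can be done
None
```

All three nuts are in the pan. I pushed each one along the bench with closed fingers and handed the job in at about 20 s, well under the 64 s limit.

- **Nuts:** in the last scene-camera picture they sit about 45 mm inside the mouth, at y of about +53, 0 and -51 mm. All lie flat, with clear room to every wall. The side camera's network missed the right-hand nut in that last check, but the scene camera measured it and both pictures show it inside.
- **Bystanders:** the connector, dust cap, spray can and module are within about 4 mm of where they first measured, which is within measuring error, and all are still standing.
- **Forces:** the highest wrist force reported was about 5 N. It came during the right-hand nut's first push, where the contact was slightly high and off-centre. I backed off, lowered the fingers 2.5 mm, re-centred and carried on.

The gripper was clear of everything at hand-in.

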